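Release the large bearing balls from their dispenser

ROBOT

A 6-joint arm with a two-finger parallel gripper is mounted at the origin on the work surface. World frame = base frame: x ahead of the robot, y to its left, z up, the work surface at z = 0. Lengths are in mm, angles in rad, forces in N, time in s.
With the tool pointing down it reaches from about 400 to 825 mm from the base axis. Payload 7 kg.
Tool frame: the origin (TCP) lies at the very end of the fingers, on their centre line; the grasp point (between the pads) lies 19 mm behind it; z points along the fingers, y is the direction in which the jaws open and shut (so a half turn about z gives the same grasp; the last joint's range is limited). The gripper opens to 88 mm and grips with 3 to 60 N. Pads are 19 mm wide; open, the fingers measure 130 mm over their backs; the gripper's body (78 mm by 193 mm) begins 47 mm behind the grasp point.
Start: joints at [1.53, 0.359, 0.012, 0, -1.224, -0.288], TCP at [217.971, 638.815, 226.561] pointing down, gripper open.
Joint ranges: [-3.07, 3.07], [-1.43, 2.12], [-1.02, 1.25], [-3.03, 1.67], [-3.05, -0], [-3.03, 3.03]. Speed limits (rad/s): [2.39, 2.39, 3.01, 3.14, 3.14, 3.14].

INTERFACE

Orientations are given as a unit quaternion [x, y, z, w].
In Python, from plant import bot gives the robot as it stands. Calls block until the motion is done:
- bot.move_ptp(position, orientation): joint-space move of the TCP to a pose.
- bot.line_to(position, velocity=150, ori=None): straight line of the TCP; ori=None keeps the orientation; velocity is the mean speed in mm/s.
- bot.move_joints(angles): joint-space move.
- bot.move_gripper(opening, force=None): finger opening in mm; force is the grip in N (None keeps the last); returns when the fingers have stopped.
- bot.pause(seconds).
- bot.solve_ik(position, orientation): joint angles nearest the present ones, or None.
- bot.read_state(): the state.
- bot.camera(name): name is "scene" or "side" or "wrist"; returns the picture (400x640x3 uint8, red, green, blue); there is no depth.
- bot.get_calibration(name): a dict with "fx", "fy", "cx", "cy" (pixels), "distortion" ([k1, k2, p1, p2, k3] as OpenCV has them; the pictures are not rectified), "view" (4x4, takes a point from world to camera coordinates); the wrist camera has in their place "T_tool_cam" (4x4, takes a point from camera to tool coordinates, whose origin is the TCP and whose axes are the flange's). Camera axes: x right, y up, looking along -z (the intrinsics and any distortion apply to the point x, -y, -z); pixel columns grow to the right and rows downward; lengths in mm; the calibration is good to about 2 mm. A picture is of the moment at which its call begins: read the wrist's pose just before it. get_calibration takes no time and is no camera call.
A pose or a line that the arm cannot do raises bot.Unreachable and nothing moves.
- bot.close_job(): hands the job in, once; it reports no verdict.
The state is a dict: "t": time; "joint_pos": joint angles; "qvel": joint speeds; "tau": joint torques, N m; "tcp_pos": TCP position; "eef_rot": TCP orientation; "contact_force": force on the tool from outside, world axes, zero at the start; "moment": the same for the moment, N m; "width": finger opening in mm.
Only numpy, scipy, OpenCV 4.12 (cv2) and the standard library are available. Lean on these libraries where they do the work, as an engineer would, in place of code of your own. Each camera call takes 0.05 s, during which the arm holds its last target.

TASK

Two ball dispensers stand on the garage bench. At the one that holds the large steel balls, press the rubber-topped end of its rocking lever down with the fingertips and keep it down until both balls have rolled under the raised gate into the catch tray, then let the lever come back so that the gate is shut again. Do not grip or lift anything, do not touch the balls, and leave the other dispenser and the things standing about as they are.

Things in the scene. Friction and masses are not known exactly. Their poses are not given: they have to be found in the camera images.
- large_dispenser: Dispenser that holds the two LARGE balls (32 mm). Grey sheet-steel stand bolted to the bench, 210 x 275 mm on plan. Origin on the bench under the lever's pivot; +x points from the press plate over the pivot to the chute (roughly away from the robot), +y up the chute, z up. A straight lever, level at rest, runs along x: press plate at its -x end, hanging gate plate at its +x end.
- large_dispenser_pivot (a point): Middle of the lever's pivot axle (along the stand's y), 85 mm above the bench, between two cheeks that reach 97 mm up and span 36 mm in x, 40 mm in y.
- large_dispenser_gate (a point): Lower edge of the gate plate (28 mm wide, 6 mm thick), 110 mm to the +x side of the pivot. It closes a chute 36 mm wide inside, open above, sloping down towards -y, its floor 42 mm up here; the two balls wait behind it at +y. The chute ends 55 mm to -y, over an open tray (inside 90 mm in x, 96 mm in y, centred 103 mm to -y, floor 14 mm up).
- large_dispenser_paddle (a point): Centre of the top face of this dispenser's press plate (40 x 40 mm, 11 mm thick, black rubber top), 115 mm to the -x side of the pivot and 92 mm above the bench at rest. It moves with the lever: down about 47 mm at full press. Nothing beneath hinders it.
- large_dispenser_rocker (a joint): Tilt of this dispenser's lever: 0 = level, gate shut (stop); grows as the press plate goes down and the gate goes up; 0.42 rad = fully pressed (stop). The gate lifts about 11 mm per 0.1 rad; a 32 mm ball passes from about 0.28 rad. A spring brings it back to 0 when let go; pressing fully takes about 4 N at the plate.
- large_ball1_center (a point): Centre of a large steel ball, 32 mm across (nearest the gate at the start). It rolls down to the tray by itself once the gate is up, within about 2 s.
- large_ball2_center (a point): Centre of a large steel ball, 32 mm across (second in line at the start). It rolls down to the tray by itself once the gate is up, within about 2 s.
- small_dispenser: Like dispenser that holds the two SMALL balls (20 mm). Grey sheet-steel stand bolted to the bench, 210 x 275 mm on plan. Origin on the bench under the lever's pivot; +x points from the press plate over the pivot to the chute (roughly away from the robot), +y up the chute, z up. A straight lever, level at rest, runs along x: press plate at its -x end, hanging gate plate at its +x end.
- small_dispenser_pivot (a point): Middle of the lever's pivot axle (along the stand's y), 85 mm above the bench, between two cheeks that reach 97 mm up and span 36 mm in x, 40 mm in y.
- small_dispenser_gate (a point): Lower edge of the gate plate (28 mm wide, 6 mm thick), 110 mm to the +x side of the pivot. It closes a chute 36 mm wide inside, open above, sloping down towards -y, its floor 42 mm up here; the two balls wait behind it at +y. The chute ends 55 mm to -y, over an open tray (inside 90 mm in x, 96 mm in y, centred 103 mm to -y, floor 14 mm up).
- small_dispenser_paddle (a point): Centre of the top face of this dispenser's press plate (40 x 40 mm, 11 mm thick, black rubber top), 115 mm to the -x side of the pivot and 92 mm above the bench at rest. It moves with the lever: down about 47 mm at full press. Nothing beneath hinders it.
- small_dispenser_rocker (a joint): Tilt of this dispenser's lever: 0 = level, gate shut (stop); grows as the press plate goes down and the gate goes up; 0.42 rad = fully pressed (stop). The gate lifts about 11 mm per 0.1 rad; a 32 mm ball passes from about 0.28 rad. A spring brings it back to 0 when let go; pressing fully takes about 4 N at the plate.
- small_ball1_center (a point): Centre of a small steel ball, 20 mm across (nearest the gate at the start). It rolls down to the tray by itself once the gate is up, within about 2 s.
- small_ball2_center (a point): Centre of a small steel ball, 20 mm across (second in line at the start). It rolls down to the tray by itself once the gate is up, within about 2 s.
- jar: Bystander: closed glass jar, 58 mm across, 85 mm high, standing on the bench between the press plates; origin at the centre of its underside.
- can: Bystander: metal can, 60 mm across, 140 mm high, standing at the left; origin at the centre of its underside.
- wrench: Bystander: open-ended wrench, 160 mm long, lying flat between the robot and the dispensers; origin under its middle, length along its x.
- race: Bystander: bearing race (steel ring), 62 mm across, 16 mm high, lying flat on the bench; origin at the centre of its underside.
There are look-alikes about, which are no part of the job. Leave any yellow look-alike of the part that bears large_ball2_center alone.

How it is judged (in metres and radians):
On the way:
1. the press plate of the large balls' dispenser is pressed down by the gripper and its gate is up (value of joint large_dispenser_rocker above 0.22 rad and contact force between the fingers and large_dispenser_rocker above 0.5 N), for 0.1 s.
At the end, for the whole second after the job is handed in: Both large balls lie at rest (under 30 mm/s) inside their dispenser's catch tray; both levers are back level, gates shut (under 0.04 rad); both small balls are still behind their gate (y of large_ball1_center in the frame of large_dispenser between -0.155 and -0.055 m and x of large_ball1_center in the frame of large_dispenser between 0.06 and 0.16 m and z of each of large_ball1_center, large_ball2_center in the frame of large_dispenser below 0.042 m and linear speed of each of large_ball1, large_ball2 below 0.03 m/s and y of small_ball1_center in the frame of small_dispenser between 0.005 and 0.12 m and z of each of small_ball1_center, small_ball2_center in the frame of small_dispenser above 0.04 m and y of large_ball2_center in the frame of large_dispenser between -0.155 and -0.055 m and x of large_ball2_center in the frame of large_dispenser between 0.06 and 0.16 m and y of small_ball2_center in the frame of small_dispenser between 0.005 and 0.12 m and value of joint each of large_dispenser_rocker, small_dispenser_rocker below 0.04 rad); the robot touches nothing.
It fails at once if the lever of the small balls' dispenser is moved (value of joint small_dispenser_rocker above 0.1 rad).
It fails at once if the robot touches a ball (contact force between any of the fingers, the arm and large_ball1 above 0.3 N or contact force between any of the fingers, the arm and large_ball2 above 0.3 N or contact force between any of the fingers, the arm and small_ball1 above 0.3 N or contact force between any of the fingers, the arm and small_ball2 above 0.3 N).
It fails at once if a ball is lifted out of its dispenser (height (world z) of any of large_ball1_center, large_ball2_center, small_ball1_center, small_ball2_center above 0.11 m).
It fails at once if a bystander is moved more than 20 mm, lifted or tipped (distance of any of jar, can, wrench, race from where it was at the start of the episode above 0.02 m or angle between any of jar, can, wrench, race's own z axis and vertical above 0.3 rad).
It also fails if it takes over 40 s, if anything falls off the work surface, if the arm or the gripper's body presses on something with over 40 N, if the wrist force passes 120 N, or if a joint passes its speed limit or range.

## Working session

There is one attempt and no reset: what is moved stays moved. The work goes in short steps, each a Python script; the robot and the scene stay as the last script left them, time stands still between calls to the robot, and variables do not carry over. Pictures are saved under pics/ and viewed, and the job is handed in when it is done.

```bash
mkdir -p pics; ls; python3 - <<'E'
from plant import bot
import cv2
for n in ["scene","side","wrist"]:
    im=bot.camera(n); cv2.imwrite(f"pics/{n}0.png",im[:,:,::-1])
    print(n,bot.get_calibration(n))
print(bot.read_state())
E
```

```text
pics
scene {'fx': 483.6323985913183, 'fy': 483.6323985913183, 'cx': 317.05847094576404, 'cy': 207.35441402680175, 'distortion': array([-0.12081818,  0.        ,  0.        ,  0.        ,  0.        ]), 'view': array([[-8.22200860e-01,  5.69182539e-01, -4.12102970e-03,
         4.23247456e+02],
       [-4.23675138e-01, -6.07144131e-01,  6.72216767e-01,
         2.42554043e+02],
       [ 3.80111987e-01,  5.54443182e-01,  7.40342918e-01,
        -1.44688804e+03],
       [ 0.00000000e+00,  0.00000000e+00,  0.00000000e+00,
         1.00000000e+00]])}
side {'fx': 502.95126018366585, 'fy': 502.95126018366585, 'cx': 325.4144169143425, 'cy': 193.03982708380337, 'distortion': array([-0.14246229,  0.        ,  0.        ,  0.        ,  0.        ]), 'view': array([[ 9.71136892e-01, -2.38234634e-01, -1.17216282e-02,
        -5.18469088e+02],
       [ 1.90737434e-01,  7.46134413e-01,  6.37889229e-01,
        -2.29595679e+02],
       [-1.43221397e-01, -6.21713517e-01,  7.70038918e-01,
        -1.29777612e+03],
       [ 0.00000000e+00,  0.00000000e+00,  0.00000000e+00,
         1.00000000e+00]])}
w
[... 521 characters left out ...]
,
         1.00000000e+00]])}
{'t': 0.15, 'joint_pos': array([ 1.53011374e+00,  3.59233280e-01,  1.12871395e-02, -2.26165718e-04,
       -1.22409782e+00, -2.88085772e-01]), 'qvel': array([ 0.00048792, -0.00164209,  0.00339871,  0.0004846 ,  0.0016864 ,
       -0.0005215 ]), 'tau': array([ 2.64457531e-04, -5.83274388e+01,  2.93293440e+01,  7.00112566e+00,
        8.78313702e-03, -1.12955163e-04]), 'tcp_pos': array([217.86835964, 638.4960498 , 225.84373002]), 'eef_rot': array([ 9.86512821e-01, -1.63682784e-01, -2.85472415e-05,  6.32171193e-04]), 'contact_force': array([-1.02463033, -0.33250767,  0.34989179]), 'moment': array([ 0.00778358, -0.02930531, -0.01405451]), 'width': 87.67453004502906}
```

View pics/scene0.png

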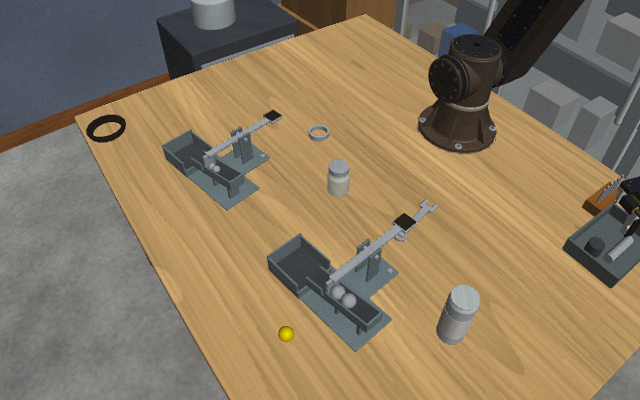

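View pics/side0.png

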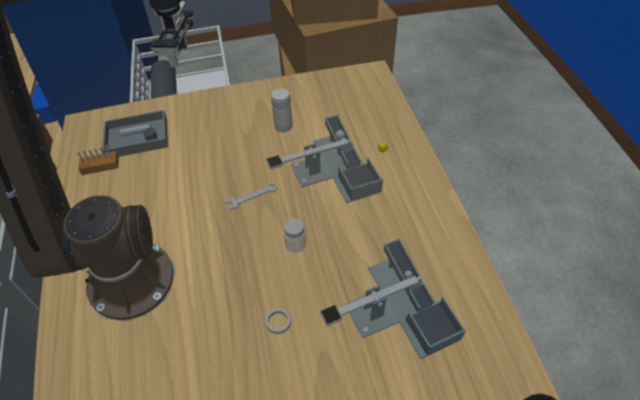

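View pics/wrist0.png

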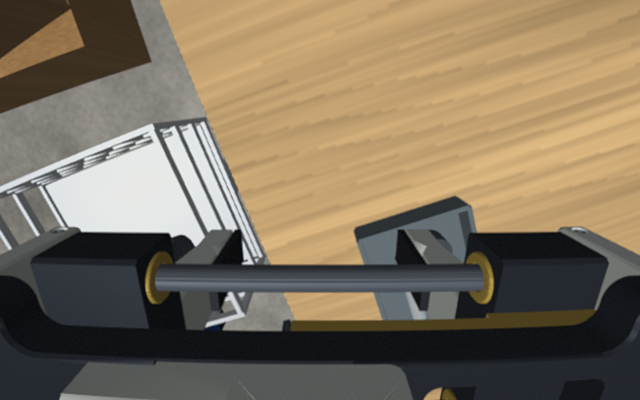

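The scene view shows the dispensers at about (340,290) and (215,170), with paddles at (404,222) and (272,116). The yellow ball is at (286,334). I'll zoom in to compare ball sizes.

```bash
cat > h.py <<'E'
import numpy as np, cv2
from plant import bot
def ray(n,uv):
    c=bot.get_calibration(n);K=np.array([[c['fx'],0,c['cx']],[0,c['fy'],c['cy']],[0,0,1]])
    p=cv2.undistortPoints(np.array([[uv]],float),K,c['distortion'])[0,0]
    V=c['view'];R=V[:3,:3];o=-R.T@V[:3,3];d=R.T@np.array([p[0],-p[1],-1]);return o,d/np.linalg.norm(d)
def atz(n,uv,z):
    o,d=ray(n,uv);return o+d*(z-o[2])/d[2]
def proj(n,P):
    c=bot.get_calibration(n);K=np.array([[c['fx'],0,c['cx']],[0,c['fy'],c['cy']],[0,0,1]])
    q=(c['view']@np.append(P,1))[:3]*[1,-1,-1]
    return cv2.projectPoints(q[None],np.zeros(3),np.zeros(3),K,c['distortion'])[0][0,0]
E
python3 - <<'E'
import cv2
s=cv2.imread("pics/scene0.png");d=cv2.imread("pics/side0.png")
f=lambda im,x,y,w,h:cv2.resize(im[y:y+h,x:x+w],(400,300),interpolation=cv2.INTER_CUBIC)
a=cv2.hconcat([f(s,260,200,200,150),f(s,155,95,140,105)])
b=cv2.hconcat([f(d,260,110,140,105),f(d,310,240,160,120)])
cv2.imwrite("pics/zoom.png",cv2.vconcat([a,b]))
E
```

```text
(no output)
```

View pics/zoom.png

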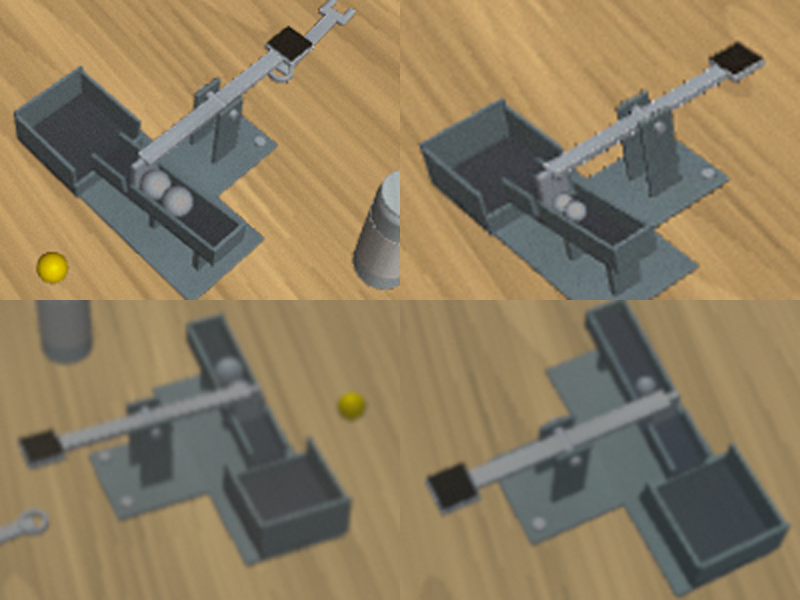

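The large balls are in the dispenser nearer the scene camera. Its balls fill the chute; the other dispenser's are clearly smaller. Next I'll locate the paddle from both cameras.

```bash
python3 - <<'E'
from h import *
def cen(n,f,u,v,r=16):
    im=cv2.imread(f)[v-r:v+r,u-r:u+r].max(2)
    m=(im<60).astype(np.uint8); k,l,s,c=cv2.connectedComponentsWithStats(m)
    i=1+s[1:,4].argmax(); return c[i]+[u-r,v-r],s[i]
for nm,a,b in [("L",(404,222),(273,160)),("S",(272,116),(331,315))]:
    pa,sa=cen("scene","pics/scene0.png",*a); pb,sb=cen("side","pics/side0.png",*b)
    print(nm,pa,sa[4],pb,sb[4],atz("scene",pa,92),atz("side",pb,92))
    o1,d1=ray("scene",pa);o2,d2=ray("side",pb)
    t=np.linalg.lstsq(np.c_[d1,-d2],o2-o1,rcond=None)[0]; print((o1+d1*t[0]+o2+d2*t[1])/2, np.linalg.norm(o1+d1*t[0]-o2-d2*t[1]))
print("gate top L",atz("scene",(331,281),97),atz("side",(348,142),97))
print("wrench",[atz("side",p,3) for p in[(230,204),(273,188)]],atz("scene",(430,206),3))
print("jar",atz("side",(295,247),0),"can",atz("side",(284,127),0))
E
```

```text
L [404.45685279 221.25888325] 197 [274.025  160.8625] 80 [444.64425678 242.21540455  92.        ] [442.05097645 239.72511077  92.        ]
[442.67286421 241.20700094  90.00230219] 1.1444368356608772
S [271.91 115.09] 100 [330.56382979 314.12765957] 188 [ 486.44095101 -261.02436571   92.        ] [ 482.54799933 -262.8581982    92.        ]
[ 484.0026693  -262.66197477   90.26159803] 2.7902107614944
gate top L [673.72309911 279.28176026  97.        ] [666.23911289 255.78290077  97.        ]
wrench [array([294.30616358, 187.22373189,   3.        ]), array([426.68803024, 216.12742334,   3.        ])] [295.99063219 190.5790178    3.        ]
jar [448.28759463  -2.890919     0.        ] can [508.02210782 471.64732586   0.        ]
```

```bash
python3 - <<'E'
from h import *
yaw=0.1; q=[np.cos(yaw/2),np.sin(yaw/2),0,0]
print(bot.solve_ik([445,241,190],q),bot.solve_ik([445,241,50],q))
bot.move_gripper(0,10)
bot.move_ptp([445,241,190],q)
s=bot.read_state();print(s['t'],s['tcp_pos'],s['width'],s['contact_force'])
for n in("wrist","scene","side"): cv2.imwrite(f"pics/{n}1.png",bot.camera(n)[:,:,::-1])
a=cv2.imread("pics/wrist1.png");b=cv2.imread("pics/scene1.png")[150:350,240:560];c=cv2.imread("pics/side1.png")[60:260,180:500]
cv2.imwrite("pics/m1.png",cv2.resize(cv2.vconcat([a,cv2.hconcat([b,c])]),(640,600)))
E
```

```text
[ 0.88506534  0.1084603  -0.40774172  0.         -1.05459431  0.78573099] [ 8.85065341e-01  2.75853390e-01 -5.78474005e-01  4.44089210e-16
 -7.16468931e-01  7.85730986e-01]
3.2583 [445.13127476 241.75978266 190.13410272] 0.6243855237985345 [ 0.05238841 -0.42509857 -1.51417997]
```

View pics/m1.png

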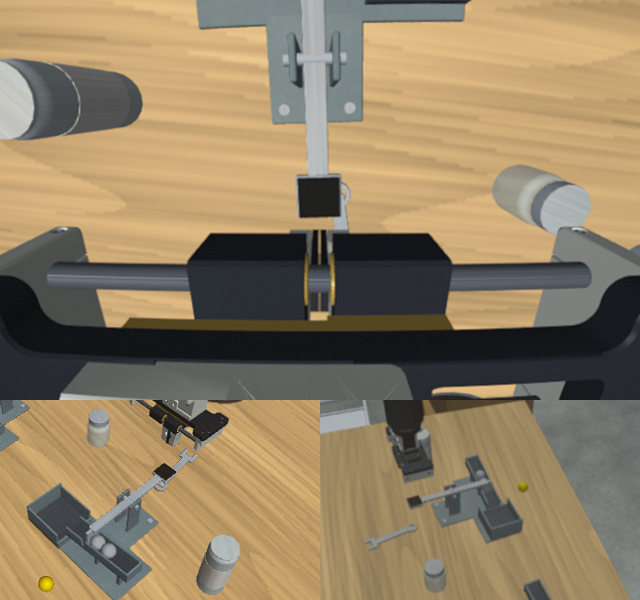

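The wrist view shows the plate at about (319,196) with the lever vertical in the image, so the alignment is good. I'll check the plate position against the wrist camera and the fingertip projection.

```bash
python3 - <<'E'
from h import *
from scipy.spatial.transform import Rotation as R
s=bot.read_state();c=bot.get_calibration("wrist")
K=np.array([[c['fx'],0,c['cx']],[0,c['fy'],c['cy']],[0,0,1]])
T=np.eye(4);T[:3,:3]=R.from_quat(s['eef_rot']).as_matrix();T[:3,3]=s['tcp_pos'];T=T@c['T_tool_cam']
im=cv2.imread("pics/wrist1.png")  # viewed at 640x400 (top of mosaic)
def W(uv,z):
    p=cv2.undistortPoints(np.array([[uv]],float),K,c['distortion'])[0,0];d=T[:3,:3]@[p[0],-p[1],-1];o=T[:3,3];return o+d*(z-o[2])/d[2]
print(im.shape)
m=(im[165:225,285:350].max(2)<60).astype(np.uint8);k,l,st,ce=cv2.connectedComponentsWithStats(m);i=1+st[1:,4].argmax();p=ce[i]+[285,165]
print(p,st[i],W(p,92), "pivot ax",W((315,58),85))
for n in("scene","side"): print(n,proj(n,s['tcp_pos']))
z=cv2.hconcat([cv2.resize(cv2.imread("pics/scene1.png")[150:250,350:480],(390,300)),cv2.resize(cv2.imread("pics/side1.png")[80:180,210:340],(390,300))]);cv2.imwrite("pics/z1.png",z)
E
```

```text
(400, 640, 3)
[318.62392597 196.89623265] [  13   13   42   39 1513] [444.2749489  242.41468647  92.        ] pivot ax [558.11609581 256.76974212  85.        ]
scene [410.27310963 190.58755432]
side [271.76099647 135.47534998]
```

View pics/z1.png

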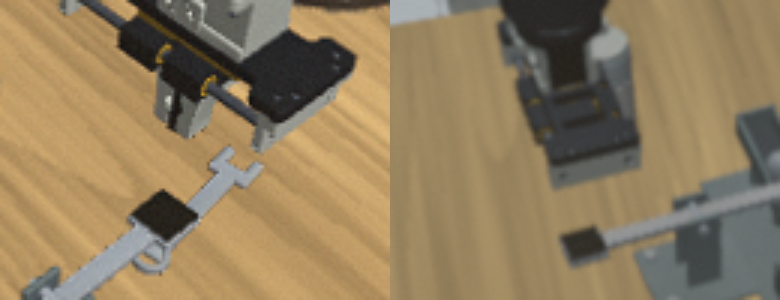

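All three estimates agree: the plate is at about (444,242) and the fingertip projections match. Pressing now, watching the force.

```bash
python3 - <<'E'
from h import *
yaw=0.12; q=[np.cos(yaw/2),np.sin(yaw/2),0,0]
x,y=447,242.5
bot.line_to([x,y,110],150,ori=q)
f0=bot.read_state()['contact_force']
for z in (92,80,70,62,56,52,50):
    bot.line_to([x,y,z],60); s=bot.read_state(); df=s['contact_force']-f0
    print(z,s['tcp_pos'].round(1),df.round(1))
    if abs(df[2])>15: print("stop"); break
bot.pause(0.5)
for n in("wrist","scene","side"): cv2.imwrite(f"pics/{n}2.png",bot.camera(n)[:,:,::-1])
s=bot.read_state();print(s['t'],(s['contact_force']-f0).round(1))
b=cv2.resize(cv2.imread("pics/scene2.png")[200:350,260:460],(400,300));c=cv2.resize(cv2.imread("pics/side2.png")[105:210,260:400],(400,300))
cv2.imwrite("pics/m2.png",cv2.hconcat([b,c]))
E
```

```text
92 [446.9 242.4  91.8] [-0.7  2.   0.3]
80 [447.1 242.6  80. ] [-0.5  1.7  1.9]
70 [446.9 242.5  69.9] [0.2 0.8 0.2]
62 [447.1 242.6  62.2] [0.4 1.4 3.4]
56 [447.1 242.7  56.2] [-0.   1.9  3.5]
52 [447.2 242.7  52.3] [-0.5  1.6  4.6]
50 [447.2 242.8  50.3] [0.3 1.6 3.3]
6.8917 [1.  1.4 4. ]
```

View pics/m2.png

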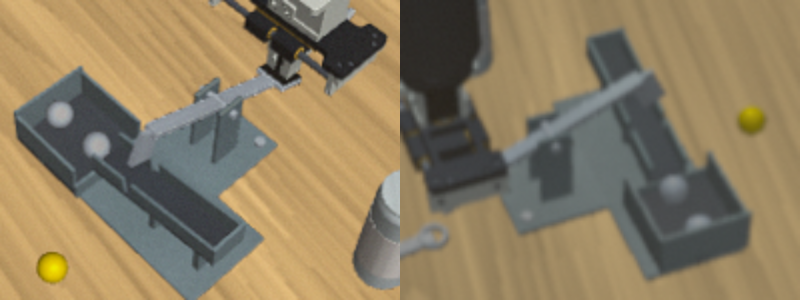

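View pics/wrist2.png

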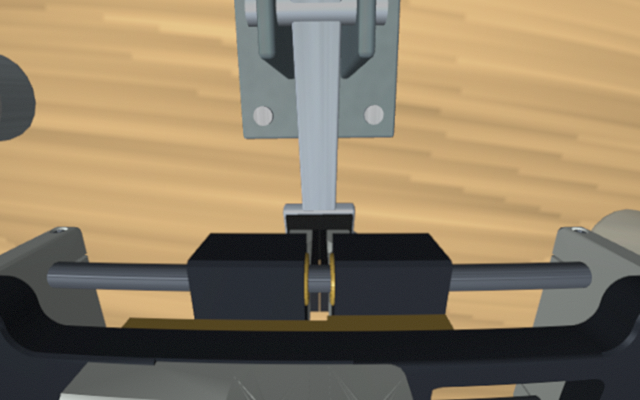

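The gate is up and both balls are already in or entering the tray, at about (62,113) and (97,145) in the left crop. I'll hold for 1.5 s more, then release slowly.

```bash
python3 - <<'E'
from h import *
bot.pause(1.5)
bot.line_to([447,242.5,100],50); bot.line_to([447,242.5,200],120); bot.pause(1.5)
for n in("scene","side"): cv2.imwrite(f"pics/{n}3.png",bot.camera(n)[:,:,::-1])
s=bot.read_state();print(s['t'],s['tcp_pos'],s['contact_force'].round(1))
f=lambda im,x,y,w,h:cv2.resize(im[y:y+h,x:x+w],(400,300),interpolation=cv2.INTER_CUBIC)
s=cv2.imread("pics/scene3.png");d=cv2.imread("pics/side3.png")
cv2.imwrite("pics/m3.png",cv2.vconcat([cv2.hconcat([f(s,260,200,200,150),f(s,155,95,140,105)]),cv2.hconcat([f(d,260,110,140,105),d[50:350,150:550]])]))
a=cv2.imread("pics/scene0.png").astype(int)
E
```

```text
12.125 [447.01302389 242.50308808 199.99966109] [-0.8  0.3  0.6]
```

View pics/m3.png

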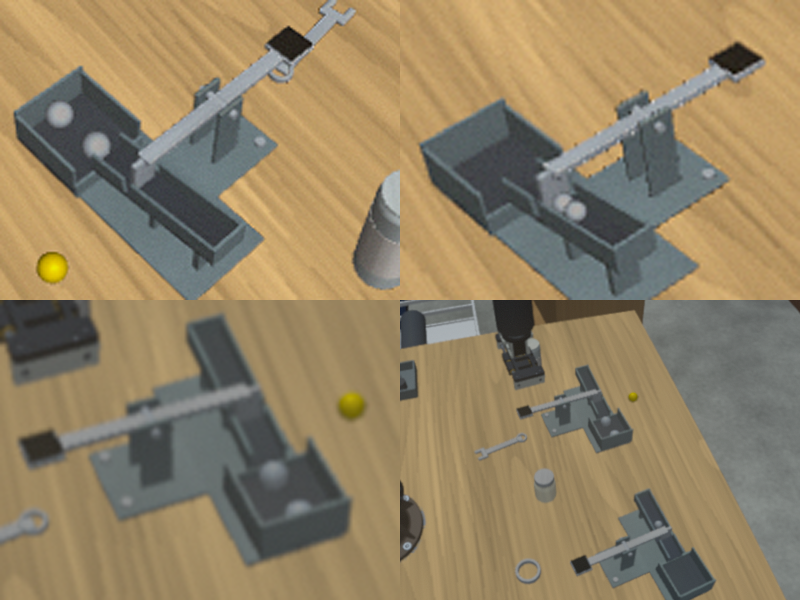

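The lever is level and the gate shut. One ball sits near the chute end of the tray, so I'll check that both are at rest on the tray floor.

```bash
python3 - <<'E'
from h import *
piv=np.array([558.1,256.8]);yaw=.125;ex=np.array([np.cos(yaw),np.sin(yaw)]);ey=np.array([-ex[1],ex[0]])
def tri(a,b):
    o1,d1=ray("scene",a);o2,d2=ray("side",b)
    t=np.linalg.lstsq(np.c_[d1,-d2],o2-o1,rcond=None)[0];P=(o1+d1*t[0]+o2+d2*t[1])/2
    return P,np.linalg.norm(o1+d1*t[0]-o2-d2*t[1])
def loc(P): d=P[:2]-piv; return (d@ex).round(1),(d@ey).round(1),P[2].round(1)
for a in((290.2,257),(308.3,272.3)): print("z30",loc(atz("scene",a,30)))
for b in((355.4,170.8),(364.8,184.5)): print("side z30",loc(atz("side",b,30)))
for a in((290.2,257),(308.3,272.3)):
  for b in((355.4,170.8),(364.8,184.5)):
    P,e=tri(a,b);print(a,b,loc(P),e)
a=cv2.imread("pics/scene2.png").astype(int);b=cv2.imread("pics/scene3.png").astype(int)
n=bot.camera("scene")[:,:,::-1].astype(int)
print("tray diff now vs pic3",abs(n-b)[225:300,265:325].max(),"vs pic2",abs(a-b)[225:300,265:325].max())
E
```

```text
z30 (np.float64(110.8), np.float64(-132.5), np.float64(30.0))
z30 (np.float64(107.9), np.float64(-73.9), np.float64(30.0))
side z30 (np.float64(108.4), np.float64(-72.6), np.float64(30.0))
side z30 (np.float64(112.7), np.float64(-132.0), np.float64(30.0))
(290.2, 257) (355.4, 170.8) (np.float64(109.8), np.float64(-106.9), np.float64(60.7)) 32.05857207630665
(290.2, 257) (364.8, 184.5) (np.float64(111.8), np.float64(-132.3), np.float64(30.9)) 1.4053723361328054
(308.3, 272.3) (355.4, 170.8) (np.float64(108.1), np.float64(-73.4), np.float64(30.8)) 0.20812668593626926
(308.3, 272.3) (364.8, 184.5) (np.float64(110.2), np.float64(-98.5), np.float64(0.1)) 35.319606479819065
tray diff now vs pic3 15 vs pic2 55
```

```bash
python3 - <<'E'
from plant import bot
bot.close_job(); print(bot.read_state()['t'])
E
```

```text
the job is handed in; nothing more can be done
the job is handed in; nothing more can be done
```

I pressed the large-ball dispenser's plate with the closed fingertips until the gate was up and both balls had rolled into the tray. Then I let the lever come back, raised the arm 100 mm clear of the plate, and handed the job in at about 12 s of robot time. It reports no verdict.

- **Press:** the fingertips held the plate at about 4 N for at least 2 s, at an estimated tilt of 0.39 rad. That figure comes from the fingertip height; the joint itself can't be read.
- **Balls:** in the dispenser's frame, the two large balls lie at (112, -132) and (108, -73) mm, with their centres 31 mm up. That is inside the tray limits. The two cameras agreed to within 1.5 mm, and a second scene picture before hand-in showed no motion beyond image noise.
- **Everything else:** in the last pictures both levers looked level with the gates shut, and the small balls were still behind their gate. The bystanders looked unmoved, but I judged that by eye and did not measure it. The yellow ball also looked untouched.

One difference remains unexplained. The tray area differed somewhat between the picture taken during the press and the one after release, most likely from the gate and its shadow moving or a ball settling. No check failed.

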